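# Put a fresh gas purifier cartridge on line

## Robot

A 6-joint arm with a two-finger parallel gripper is mounted at the origin on a cart in front of the work surface, level with it; the furniture and walls round the work are solid. World frame = base frame: x ahead of the robot, y to its left, z up, the work surface at z = 0. Lengths are in m, angles in rad, forces in N, time in s.
With the tool pointing down it reaches from about 0.325 to 0.775 m from the base axis. Payload 9.3 kg.
Tool frame: the origin (TCP) lies at the very end of the fingers, on their centre line; the grasp point (between the pads) lies 19 mm behind it; z points along the fingers, y is the direction in which the jaws open and shut (so a half turn about z gives the same grasp; the last joint's range is limited). The gripper opens to 85 mm and grips with 20 to 120 N. Pads are 22 mm wide; open, the fingers measure 114 mm over their backs; the gripper's body (76 mm by 85 mm) begins 54 mm behind the grasp point. The pads swing forward as they close: fully open they stand 13 mm farther back than shut.
Start: joints at [0.965, 0.259, 0.021, 1.334, 0, 1.418], TCP at [0.241, 0.495, 0.231] pointing down, gripper open.
Joint ranges: [-3.04, 3.04], [-0.91, 1.82], [-1.04, 1.36], [-1.92, 1.95], [-1.52, 1.45], [-3.14, 3.14]. Speed limits (rad/s): [2.22, 2.22, 2.79, 3.14, 3.14, 3.14].

## Interface

Orientations are given as a unit quaternion [x, y, z, w].
In Python, from workcell import ctrl, telemetry, optics gives the robot as it stands. The module is installed in compiled form; this text tells all that it offers. Calls block until the motion is done:
- ctrl.move_to(position, orientation): joint-space move of the TCP to a pose.
- ctrl.movel(position, frame=None, max_speed=0.15, guard=None): straight line of the TCP; frame=None keeps the orientation; max_speed is the mean speed in m/s. With guard (N) it stops when the force on the tool has changed by that much, and returns True; else False.
- ctrl.movej(angles): joint-space move.
- ctrl.set_gripper(opening, force=None): finger opening in m; force is the grip in N (None keeps the last); returns when the fingers have stopped.
- ctrl.dwell(seconds).
- ctrl.solve_ik(position, orientation): joint angles nearest the present ones, or None.
- telemetry.state(): the state.
- optics.camera(name): name is "scene" or "side" or "wrist"; returns (picture, depth): 480x640x3 uint8, blue, green, red; 480x640 float32, m along the optical axis (not along the pixel's ray), 0 where there is no reading.
- optics.camera_info(name): a dict with "camera_matrix" (3x3 intrinsics, pixels), "R" (3x3) and "t" (3): a world point X has camera coordinates R X + t. Camera axes: x right, y down, z forward; pixel columns grow to the right and rows downward; lengths in m; the calibration is good to about 2 mm. A picture is of the moment at which its call begins: read the wrist's pose just before it. camera_info takes no time and is no camera call; for the wrist camera it gives the pose at the moment of the call.
A pose or a line that the arm cannot do raises ctrl.IKError and nothing moves.
- ctrl.job_done(): hands the job in, once; it reports no verdict.
The state is a dict: "time": time; "joint_positions": joint angles; "qvel": joint speeds; "tau": joint torques, N m; "tcp_pos": TCP position; "orientation": TCP orientation; "contact_force": force on the tool from outside, world axes, zero at the start; "ft_torque": the same for the moment, N m; "grip_width": finger opening in m.
Only numpy, scipy, OpenCV 4.12 (cv2) and the standard library are available. Lean on these libraries where they do the work, as an engineer would, in place of code of your own. Each camera call takes 0.05 s, during which the arm holds its last target.

## Task

Put the fresh purifier cartridge (blue beads) on line without interrupting the gas: lower it into the round socket with its lugs in the notches, twist it clockwise to its stop and let it sit there. Only then open the cartridge valve (blue lever) fully, and only when that is open shut the bypass valve (yellow lever) fully. Leave the spent pink cartridge and the other things on the bench where they are.

Things in the scene. Friction and masses are not known exactly. Their poses are not given: they have to be found in the camera images.
- fresh_cartridge: the fresh cartridge, 0.11 to 0.18 kg, 102 mm tall, upright on the bench: blue bead cylinder of 43 mm diameter between a black ring and a white cap (46 mm). Origin: centre of its underside, z up. Foot: neck of 30 mm diameter, z = 0 to 13 mm, with two opposite lugs along +-x (46 mm over both, 14 mm wide, z = 1 to 6 mm). The black ring (underside z = 13 mm) rests on the socket's rim when home
- fresh_rib (a point): centre of the white grip rib on top of the fresh cartridge, 90 mm above its underside; axes as the cartridge's. The rib is 12 mm thick (y), 38 mm long (x), stands from z = 80 to 102 mm of the cartridge and is pinched from above. Rib and lugs run the same way; a half turn makes no difference
- spent_cartridge: the spent cartridge, the same but with pink beads; to be left alone. Which of the two stands at the left and which at the right changes
- station: the fixed purifier station; origin on the bench under the valve panel, x to the back, y left, z up. Base plate 12 mm thick, x = -110 to 90, y = -150 to 260 mm. The panel slopes 35 degrees, rising to the back: both valve stems lean 35 degrees from vertical towards -x. A gauge box overhangs the valves (x from -33 mm back, y = -135 to 110, z = 290 to 358 mm)
- socket (a point): centre of the round bayonet socket at the top of its rim, 44 mm above the bench; axes as the station's. Rim 73 mm across, hole 35 mm, two opposite notches 19 mm wide reaching 27.5 mm from the axis; cavity 15 mm deep under a 5 mm lip. The notches (black marks) lie 80 degrees counterclockwise, seen from above, from this x axis. Home: cartridge origin 13 mm under this point
- socket_lock (a point): same point as socket, axes as the station's. Dropped in, the cartridge is twisted clockwise (from above) by 80 degrees until its lugs meet the stops under the lip: the rib then lies along this x axis (green marks). The foot has 2.5 mm play all round, the lugs 2 mm under the lip
- blue_lever (a joint): angle of the cartridge valve's blue lever: 0 = shut (lever points down the slope, across the tube), 1.571 = open (lever points left, to the station's +y, along the tube); hard stops at both. Stiff to about 0.12 N m, stays where it is left
- blue_stem (a point): point on the blue lever's turning axis at mid thickness of the lever; z = turning axis, out of the panel; x points from the lever's free end to the stem and turns with the lever. The panel lies 47 mm below it (along -z), the top of the gas tube 28 mm below it. The tilted tool must come in roughly along -z: the gauge box is in the way of one that comes straight down on a lever lying along the tube
- blue_end (a point): point in the middle of the blue lever's grip, 70 mm from its axis; axes as blue_stem. The plastic grip is 15 mm wide (y), 10 mm thick (z) and reaches from 27 to 83 mm from the axis
- yellow_lever (a joint): angle of the bypass valve's yellow lever: 0 = shut (points down the slope), 1.571 = open (points right, to the station's -y, along the tube); hard stops at both. Stiff to about 0.12 N m, stays where it is left
- yellow_stem (a point): the same point on the yellow lever, 100 mm to the right of the blue one
- yellow_end (a point): the same point on the yellow lever's grip, 70 mm from its axis
- petri_dish: clear petri dish, 58 mm across, 15 mm high, lying in front of the station; origin: centre of its underside
- forceps: steel forceps, 158 mm long, 10 mm high, lying in front of the station; origin: centre of its underside
- powder_jar: small clear jar with white lid, 47 mm across, 37 mm high, at the left; origin: centre of its underside

How it is judged:
By the outcome, as a careful person would: the job done as asked, in the order asked, and still so for the second after the job is handed in, with the robot touching nothing.
It also fails if it takes over 72 s, if anything falls off the work surface, if the arm or the gripper's body presses on something with over 40 N, if the wrist force passes 120 N, or if a joint passes its speed limit or range.

## Working session

There is one attempt and no reset: what is moved stays moved. The work goes in short steps, each a Python script; the robot and the scene stay as the last script left them, time stands still between calls to the robot, and variables do not carry over. Pictures are saved under pics/ and viewed, and the job is handed in when it is done.

```bash
mkdir -p pics; ls
python3 - <<'E'
from workcell import ctrl, telemetry, optics
import cv2, numpy as np
s=telemetry.state(); print(s)
for n in ["scene","side","wrist"]:
    i=optics.camera_info(n); p,d=optics.camera(n)
    cv2.imwrite(f"pics/{n}0.png",p); np.savez(f"{n}0.npz",p=p,d=d,K=i["camera_matrix"],R=i["R"],t=i["t"])
    print(n,i)
E
```

```text
pics
{'time': 0.0, 'joint_positions': array([ 9.65411493e-01,  2.59186486e-01,  2.07590538e-02,  1.33369154e+00,
       -2.68291259e-05,  1.41820414e+00]), 'qvel': array([0.00030561, 0.00028297, 0.00035997, 0.00035497, 0.00021402,
       0.00014137]), 'tau': array([ 1.93097699e-04, -5.55643094e+01,  3.44527173e+01,  1.38698041e-02,
       -1.69919144e-04,  2.01753051e-05]), 'tcp_pos': array([0.24045945, 0.49433921, 0.2306682 ]), 'orientation': array([ 2.24467214e-01,  9.74481417e-01, -6.19358441e-04, -2.32214344e-04]), 'contact_force': array([ 0.37147417, -0.19898172,  0.37353406]), 'ft_torque': array([-0.05706337, -0.00918102,  0.05784822]), 'grip_width': 0.0855428529165083}
scene {'camera_matrix': array([[624.24069595,   0.        , 317.98845943],
       [  0.        , 624.24069595, 236.72081269],
       [  0.        ,   0.        ,   1.        ]]), 'R': array([[ 0.81239482, -0.58309939, -0.00312239],
       [-0.36613257, -0.50592672, -0.78101542],
       [ 0.45382992,  0.6356361 , -0.62450393]]), 't': array([-0.38008395,  0.26456844,  1.40312056])}
side {'camera_matrix': array([[574.41971736,   0.        , 317.6976491 ],
       [  0.        , 574.41971736, 243.08671997],
       [  0.        ,   0.        ,   1.        ]]), 'R': array([[-0.98340717, -0.18136947,  0.00392967],
       [-0.09779632,  0.51177011, -0.85353807],
       [ 0.15279466, -0.83975977, -0.52101567]]), 't': array([0.48644258, 0.09467549, 1.85161669])}
wrist {'camera_matrix': array([[365.99453688,   0.        , 313.1230763 ],
       [  0.        , 365.99453688, 243.08844366],
       [  0.        ,   0.        ,   1.        ]]), 'R': array([[ 0.43595436,  0.89996751, -0.00150683],
       [ 0.86392825, -0.41802629,  0.2808594 ],
       [ 0.25213444, -0.12374367, -0.95974774]]), 't': array([-0.54929049, -0.0368283 ,  0.37843057])}
```

View pics/scene0.png

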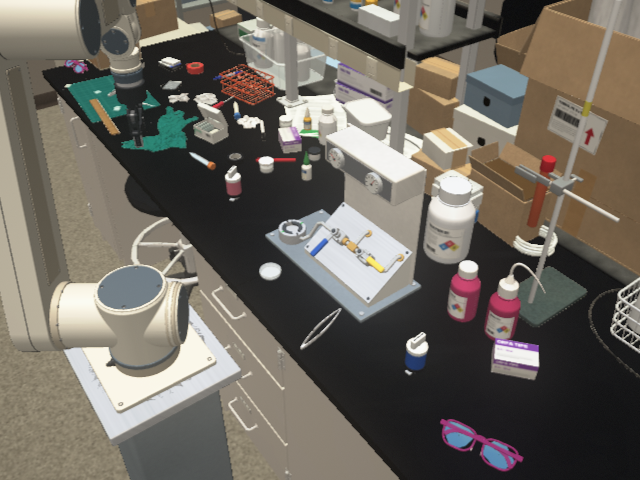

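View pics/side0.png

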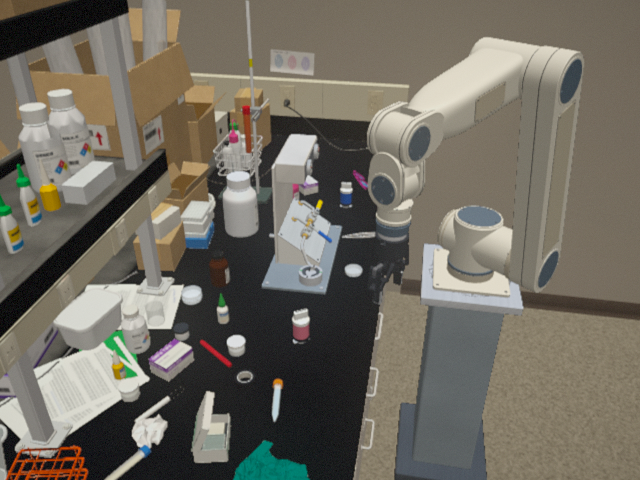

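View pics/wrist0.png

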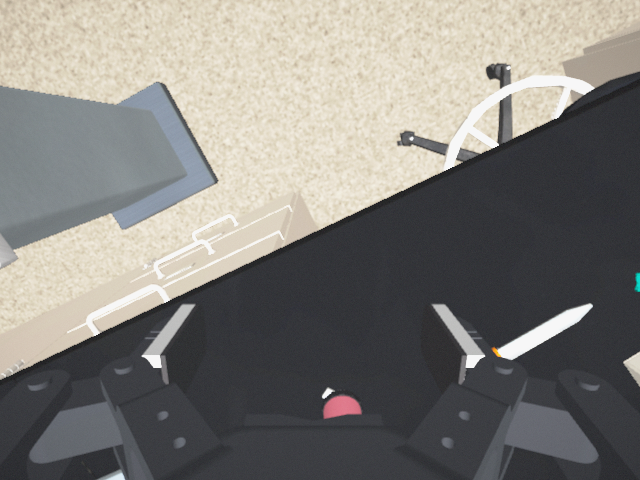

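The fresh blue cartridge stands at the right (scene ≈(416,352)). The pink one is at the left (233,182). The station is at about (345,255), with the blue lever at ≈(322,245) and the yellow at ≈(375,265). I'll enlarge these next.

```bash
cat > h.py <<'E'
import numpy as np, cv2
class Cam:
    def __init__(s,f):
        z=np.load(f); s.p,s.d,s.K,s.R,s.t=[z[k] for k in "pdKRt"]
    def ray(s,u,v):
        r=s.R.T@np.linalg.inv(s.K)@np.array([u,v,1.]); return -s.R.T@s.t, r
    def at_z(s,u,v,z):
        c,r=s.ray(u,v); return c+r*(z-c[2])/r[2]
    def dep(s,u,v):
        c,r=s.ray(u,v); return c+r*s.d[int(round(v)),int(round(u))]
    def proj(s,X):
        x=s.K@(s.R@np.asarray(X,float)+s.t); return x[:2]/x[2]
    def cloud(s):
        v,u=np.mgrid[:480,:640]; r=np.stack([u,v,np.ones_like(u)],-1)@np.linalg.inv(s.K).T
        return (r*s.d[...,None]-s.t)@s.R
E
python3 - <<'E'
from h import *
c=Cam("scene0.npz"); q=c.p
def crop(n,x,y,w,h,k): cv2.imwrite(n,cv2.resize(q[y:y+h,x:x+w],None,fx=k,fy=k,interpolation=cv2.INTER_CUBIC))
crop("pics/c1.png",260,190,160,120,5)
crop("pics/c2.png",390,320,60,60,10)
q=Cam("side0.npz").p
crop("pics/c3.png",255,180,110,110,5)
crop("pics/c4.png",325,170,50,50,10)
E
```

```text
(no output)
```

View pics/c1.png

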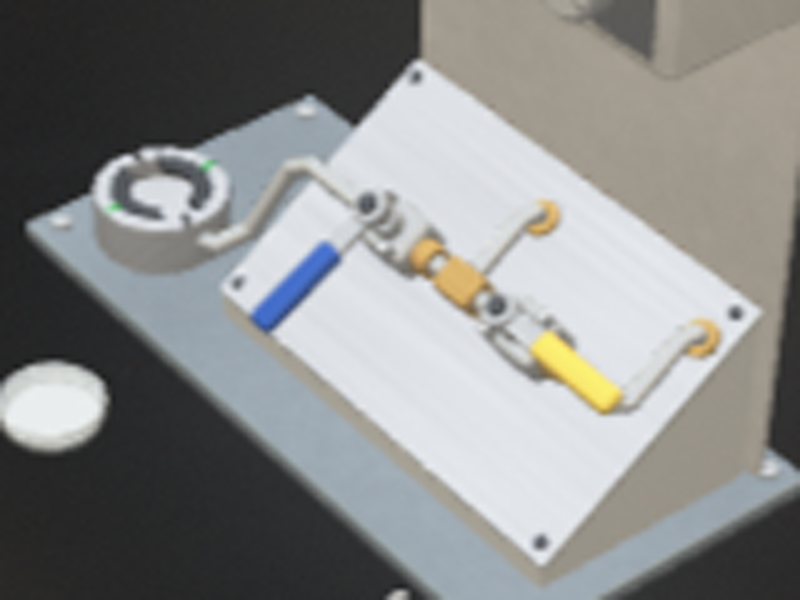

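View pics/c2.png

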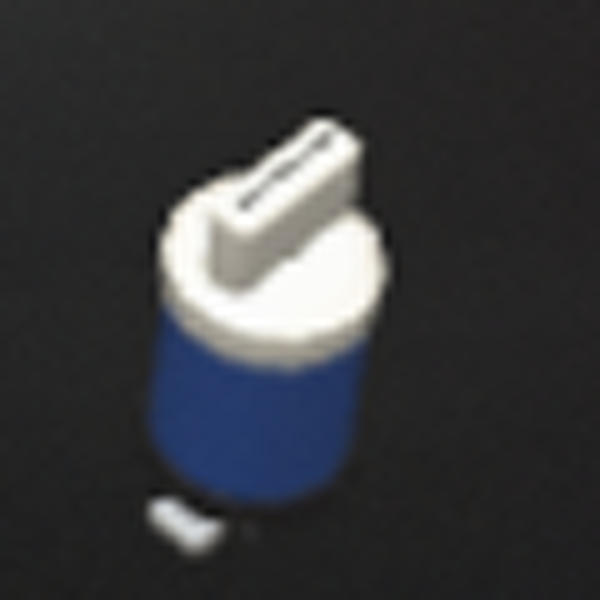

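View pics/c3.png

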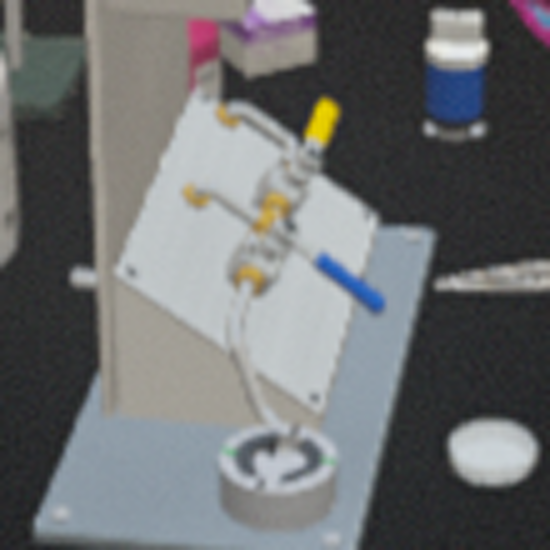

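Scene crop c1: the plate's front-left corner is at (265.6,235.6) and its back-left at (322,209.5). The socket top is centred near (292,228), with black notch marks at (288,221) and (297,234), and green marks at (282.5,231.5) and (302,222.5). The blue lever points down the slope (shut) and the yellow lies along the tube (open). The rib of the fresh cartridge runs from (414,341) to (424,333).

Run:
```python
from h import *
c=Cam("scene0.npz"); s=Cam("side0.npz")
def crop(q,n,x,y,w,h,k): cv2.imwrite(n,cv2.resize(q[y:y+h,x:x+w],None,fx=k,fy=k,interpolation=cv2.INTER_CUBIC))
crop(c.p,"pics/d1.png",360,260,80,60,10)
crop(c.p,"pics/d2.png",262,205,60,50,13)
crop(s.p,"pics/d3.png",290,250,60,50,13)
for n,cam,l in [("scene",c,[("FL",265.6,235.6,.012),("BL",322,209.4,.012),("sock",292,228,.044),("n1",288,221,.044),("n2",297,234,.044),("g1",282.5,231.5,.044),("g2",302,222.5,.044),("ribA",414,341,.102),("ribB",423,333,.102)]),("side",s,[("sock",310.5,271.5,.044),("FLc",325,289,.012)])]:
    for a,u,v,z in l: print(n,a,cam.at_z(u,v,z).round(4),cam.dep(u,v).round(4))
P=c.cloud(); m=(abs(P[...,2]-.012)<.005)&(P[...,0]>.2)&(P[...,0]<.9)&(abs(P[...,1])<.5)
print(m.sum()); cv2.imwrite("pics/m.png",(m*255).astype(np.uint8)[180:340,240:440])
```

```text
scene FL [0.4323 0.1976 0.012 ] [0.4321 0.1971 0.0124]
scene BL [0.6297 0.2055 0.012 ] [0.6294 0.2051 0.0123]
scene sock [0.488  0.1486 0.044 ] [0.4956 0.1605 0.033 ]
scene n1 [0.4965 0.1811 0.044 ] [0.4975 0.1827 0.0426]
scene n2 [0.4843 0.119  0.044 ] [0.4861 0.1219 0.0413]
scene g1 [0.4587 0.1508 0.044 ] [0.4557 0.1459 0.0485]
scene g2 [0.5239 0.1529 0.044 ] [0.5242 0.1534 0.0436]
scene ribA [ 0.4401 -0.3812  0.102 ] [ 0.4423 -0.3793  0.0988]
scene ribB [ 0.4707 -0.3758  0.102 ] [ 0.4718 -0.3748  0.1004]
side sock [0.4891 0.1534 0.044 ] [0.4933 0.1323 0.0293]
side FLc [0.4367 0.1919 0.012 ] [0.4371 0.1892 0.01  ]
5125
```

View pics/d1.png

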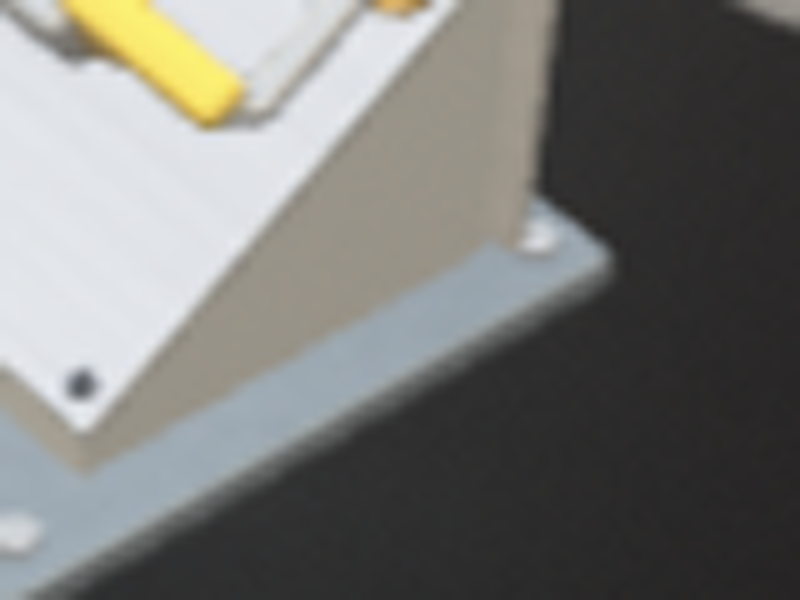

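View pics/d2.png

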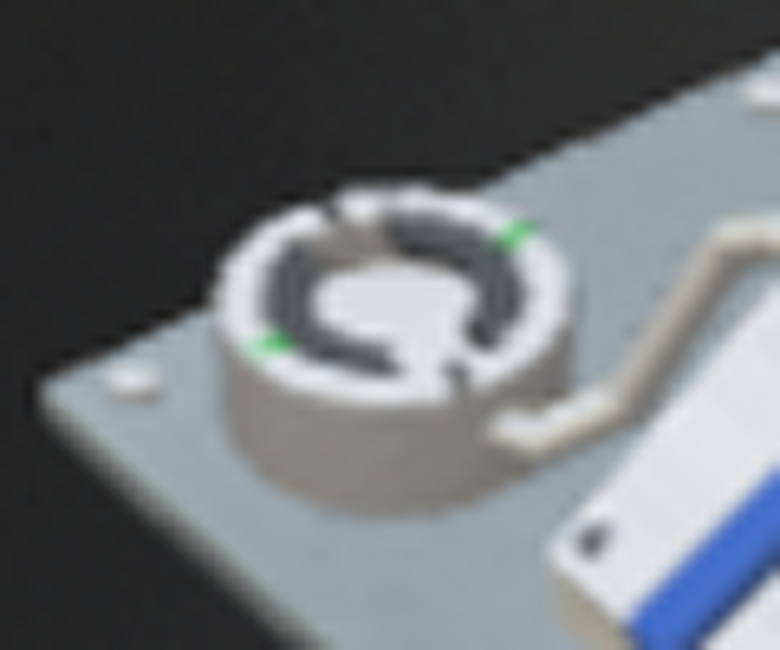

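View pics/d3.png

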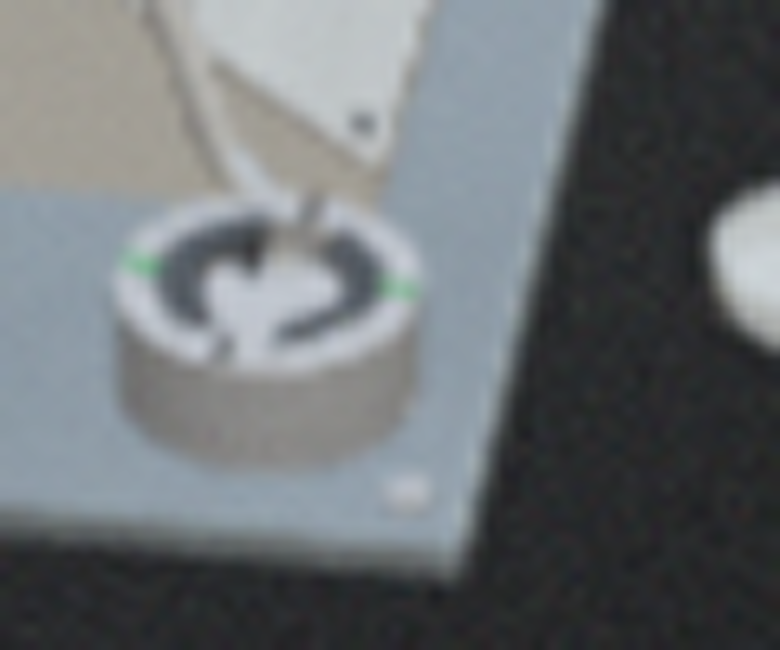

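Run:
```python
from h import *
from scipy.optimize import least_squares
c=Cam("scene0.npz"); s=Cam("side0.npz")
print("rib", [c.at_z(390+u/10-.45,320+v/10-.45,.102).round(4) for u,v in [(240,208),(328,138)]])
obs=[(c,265.0,235.0,(-.11,.26,.012)),(c,322,209.4,(.09,.26,.012)),(c,420.7,285.7,(.09,-.15,.012)),(s,324.3,292.1,(-.11,.26,.012))]
def T(p,X): 
    a=np.cos(p[2]);b=np.sin(p[2]); return np.array([p[0]+a*X[0]-b*X[1],p[1]+b*X[0]+a*X[1],X[2]])
f=lambda p: np.concatenate([k.proj(T(p,X))-(u,v) for k,u,v,X in obs])
r=least_squares(f,[.54,-.06,.03]); print("station",r.x,np.degrees(r.x[2]),r.fun.round(1))
def tri(a,b):
    c1,r1=a; c2,r2=b; A=np.stack([r1,-r2],1); k=np.linalg.lstsq(A,c2-c1,rcond=None)[0]; return c1+r1*k[0],c2+r2*k[1]
print("sock tri",tri(c.ray(291.85,226.9),s.ray(310.3,270.9)), c.at_z(291.85,226.9,.044),s.at_z(310.3,270.9,.044))
g=[c.at_z(262+u/13-.46,205+v/13-.46,.044) for u,v in [(271,343),(516,235),(334,210),(458,375)]]
d=g[1]-g[0];print(np.degrees(np.arctan2(d[1],d[0])),np.hypot(*d[:2])); d=g[2]-g[3];print(np.degrees(np.arctan2(d[1],d[0])))
g=[s.at_z(290+u/13-.46,250+v/13-.46,.044) for u,v in [(400,288),(142,264),(313,208),(224,347)]]
d=g[1]-g[0];print(np.degrees(np.arctan2(d[1],d[0]))); d=g[3]-g[2];print(np.degrees(np.arctan2(d[1],d[0])))
# blue stem and end in scene
print("stem/end depth", [c.dep(260+u/5-.4,190+v/5-.4).round(4) for u,v in [(368,205),(330,255),(270,315),(497,303),(545,350),(600,398)]])
# wrist cam relative to TCP
w=Cam("wrist0.npz"); from scipy.spatial.transform import Rotation as Ro
q=[ 2.24467214e-01,  9.74481417e-01, -6.19358441e-04, -2.32214344e-04]; Rt=Ro.from_quat(q).as_matrix()
tp=np.array([0.24045945, 0.49433921, 0.2306682 ]); print("cam in tool",Rt.T@(-w.R.T@w.t-tp)); print("cam z in tool",(w.R@Rt).round(3))
print("tool y",Rt[:,1])
```

```text
rib [array([ 0.4406, -0.3794,  0.102 ]), array([ 0.4689, -0.3757,  0.102 ])]
station [ 0.54754225 -0.05308046  0.01529863] 0.8765467127856487 [-0.5 -0.9  0.5 -0.9  0.4  0.3  1.  -0.4]
sock tri (array([0.48973628, 0.15188116, 0.04490063]), array([0.49008096, 0.15182552, 0.04507955])) [0.49036247 0.15286408 0.044     ] [0.49038947 0.1502656  0.044     ]
0.5881804077162842 0.06201093352017075
80.52202757549952
1.3927952062778945
81.25308105038106
stem/end depth [array([ 0.5128, -0.0032,  0.12  ]), array([ 0.4891, -0.0036,  0.0993]), array([ 0.4514, -0.0046,  0.0794]), array([ 0.5133, -0.1053,  0.1251]), array([ 0.5128, -0.1423,  0.1216]), array([ 0.5159, -0.1792,  0.1164])]
cam in tool [ 0.07186126 -0.0001744  -0.14203292]
cam z in tool [[ 0.002  1.     0.   ]
 [-0.96   0.002 -0.281]
 [-0.281  0.     0.96 ]]
tool y [ 0.43747797  0.89922817 -0.00131136]
```

Both views agree within about 2 mm: socket ≈ (0.490, 0.152), station yaw ≈ 1°, rib centre ≈ (0.455, -0.378) with yaw ≈ 7.5°. The heights match too. I'll hover over the cartridge, taking a path clear of the gauge box.

```bash
cat >> h.py <<'E'
from scipy.spatial.transform import Rotation as Ro
def down(deg):
    a=np.radians(deg); c,s=np.cos(a),np.sin(a)
    return Ro.from_matrix(np.array([[c,s,0],[s,-c,0],[0,0,-1.]])).as_quat()
def shot(name,tag):
    from workcell import optics
    i=optics.camera_info(name); p,d=optics.camera(name)
    cv2.imwrite(f"pics/{tag}.png",p); np.savez(f"{tag}.npz",p=p,d=d,K=i["camera_matrix"],R=i["R"],t=i["t"])
    return Cam(f"{tag}.npz")
def crop(q,n,x,y,w,h,k): cv2.imwrite(n,cv2.resize(q[y:y+h,x:x+w],None,fx=k,fy=k,interpolation=cv2.INTER_CUBIC))
E
python3 - <<'E'
from h import *
from workcell import ctrl,telemetry
for p,a in [((.35,.2,.38),187.5),((.33,-.27,.38),187.5),((.455,-.378,.20),187.5)]:
    print(ctrl.solve_ik(p,down(a)))
try:
    ctrl.move_to((.35,.2,.38),down(187.5)); ctrl.move_to((.33,-.27,.38),down(187.5)); ctrl.set_gripper(.045,60); ctrl.move_to((.455,-.378,.2),down(187.5))
except Exception as e: print(repr(e))
shot("wrist","w1"); s=telemetry.state(); print(s["time"],s["tcp_pos"],s["joint_positions"],s["contact_force"])
E
```

```text
[3.10243930e-01 3.30276314e-04 8.83540994e-02 1.65882015e+00
 0.00000000e+00 1.79344237e-01]
[-0.88307719  0.04111569  0.13039304  1.66007367  0.         -1.01397688]
[-0.83502604  0.33958509  0.05833161  1.28954285  0.         -0.96592574]
4.6667 [ 0.45493164 -0.37803667  0.20183081] [-8.35139709e-01  3.37264773e-01  5.95388210e-02  1.29064438e+00
 -2.96145914e-05 -9.66017579e-01] [-1.01110926  0.07454124  0.6282679 ]
```

View pics/w1.png

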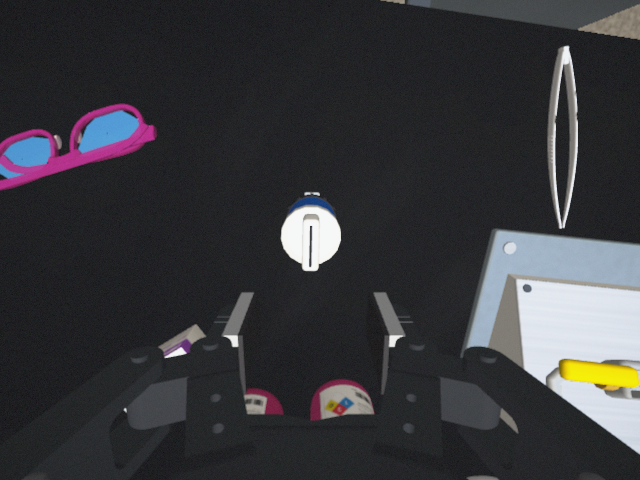

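The wrist view shows the cartridge cap at (311,235). The rib runs from (312,216) to (310,270), midway between the jaws. I'll enlarge it.

Run:
```python
from h import *
c=Cam("w1.npz"); crop(c.p,"pics/w1c.png",270,185,80,95,8)
```

```text
(no output)
```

View pics/w1c.png

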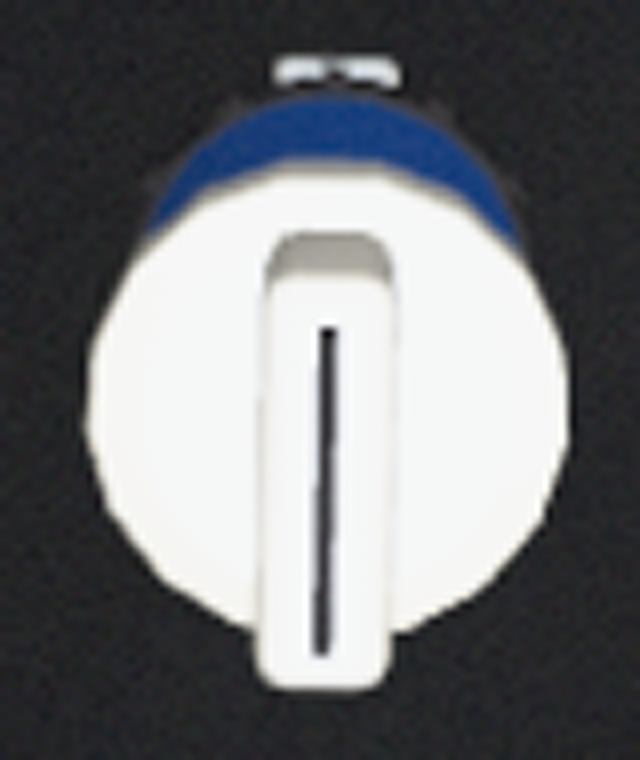

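Run:
```python
from h import *
c=Cam("w1.npz"); f=lambda u,v,z:c.at_z(270+u/8-.44,185+v/8-.44,z)
a,b=f(328,328,.102),f(320,655,.102); d=a-b; print(a,b,(a+b)/2,np.degrees(np.arctan2(d[1],d[0])),np.hypot(*d[:2]))
a,b=f(330,272,.102),f(322,690,.102); print((a+b)/2,np.hypot(*(a-b)[:2]),np.degrees(np.arctan2(*(a-b)[[1,0]])))
# cap
l=[f(85,420,.08),f(570,415,.08),f(330,160,.08)]; print(l,(l[0]+l[1])/2)
```

```text
[ 0.44166072 -0.38148133  0.102     ] [ 0.47090679 -0.37834452  0.102     ] [ 0.45628376 -0.37991293  0.102     ] -173.87810200612722 0.02941381200392713
[ 0.45547691 -0.37984672  0.102     ] 0.037521810639347584 -173.5762232756421
[array([ 0.45871022, -0.40226859,  0.08      ]), array([ 0.45223924, -0.3575222 ,  0.08      ]), array([ 0.43138532, -0.38282239,  0.08      ])] [ 0.45547473 -0.3798954   0.08      ]
```

Run:
```python
from h import *
from workcell import ctrl,telemetry
q=down(186.3)
ctrl.move_to((.4555,-.379,.13),q)
print(ctrl.movel((.4555,-.379,.0835),max_speed=.08,guard=12)); s=telemetry.state(); print(s["tcp_pos"],s["contact_force"])
ctrl.set_gripper(0.0,60); s=telemetry.state(); print(s["grip_width"],s["contact_force"],s["time"])
print(ctrl.movel((.4555,-.379,.14),max_speed=.12)); s=telemetry.state(); print(s["grip_width"],s["contact_force"],s["tcp_pos"],s["time"])
shot("wrist","w2")
```

```text
False
[ 0.45574223 -0.37927341  0.084047  ] [-0.15780857  0.6183139  -0.58960826]
0.010410137125273068 [-0.64884188 -0.40773739  4.70681035] 6.1833
False
0.01022489688406745 [-0.20495952  0.36344241 -2.26813737] [ 0.45524106 -0.37870317  0.13928838] 6.8083
```

View pics/w2.png

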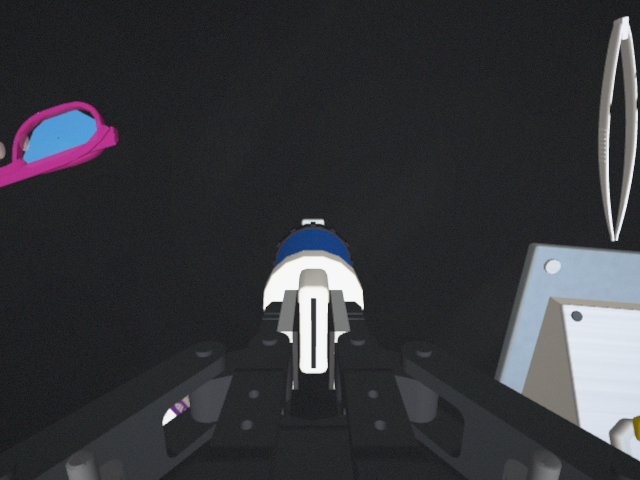

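The cartridge is held with its rib upright between the pads (312,270 to 314,372). Next I carry it round the front to a viewing pose left of the socket.

Run:
```python
from h import *
from workcell import ctrl,telemetry
q=down(260.9)
print(ctrl.solve_ik((.35,.15,.38),down(260.9)),ctrl.solve_ik((.501,.225,.22),q))
ctrl.movel((.33,-.27,.36),max_speed=.2); ctrl.move_to((.36,.15,.36),q); ctrl.move_to((.501,.225,.22),q)
ctrl.dwell(.3)
shot("wrist","w3"); s=telemetry.state(); print(s["time"],s["tcp_pos"],s["joint_positions"],s["contact_force"],s["grip_width"],Ro.from_quat(s["orientation"]).as_matrix().round(4))
```

```text
[ 0.18354438 -0.03864418  0.05048699  1.65992749  0.         -1.22842699] [ 0.26929261  0.26064975 -0.00435558  1.305791    0.         -1.14267876]
11.1417 [0.50089599 0.22483865 0.22100174] [ 2.69080395e-01  2.58944922e-01 -4.16051581e-03  1.30603244e+00
 -4.31325572e-05 -1.14269084e+00] [-0.00366188  1.03642389 -1.49684362] 0.01061045384981044 [[-1.584e-01 -9.874e-01  1.600e-03]
 [-9.874e-01  1.584e-01  4.000e-04]
 [-6.000e-04 -1.500e-03 -1.000e+00]]
```

View pics/w3.png

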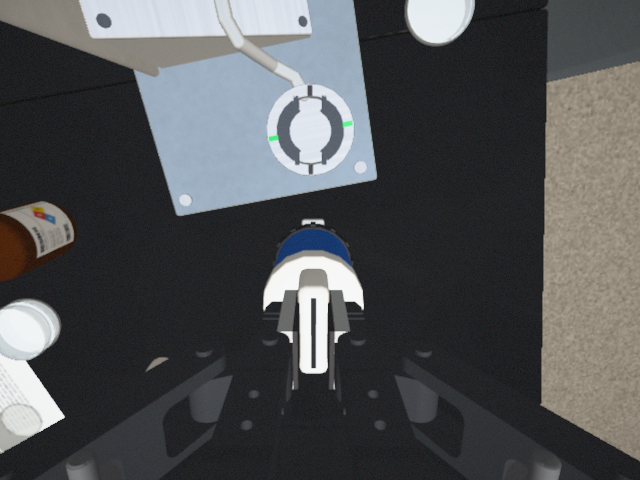

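The socket is at (310,130). The black notch marks at (310,90) and (311,169) line up with the rib direction, and the green marks are at (273,138) and (348,124).

Run:
```python
from h import *
c=Cam("w3.npz"); crop(c.p,"pics/w3c.png",260,78,100,105,7); crop(c.p,"pics/w3d.png",255,210,120,170,5)
```

```text
(no output)
```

View pics/w3c.png

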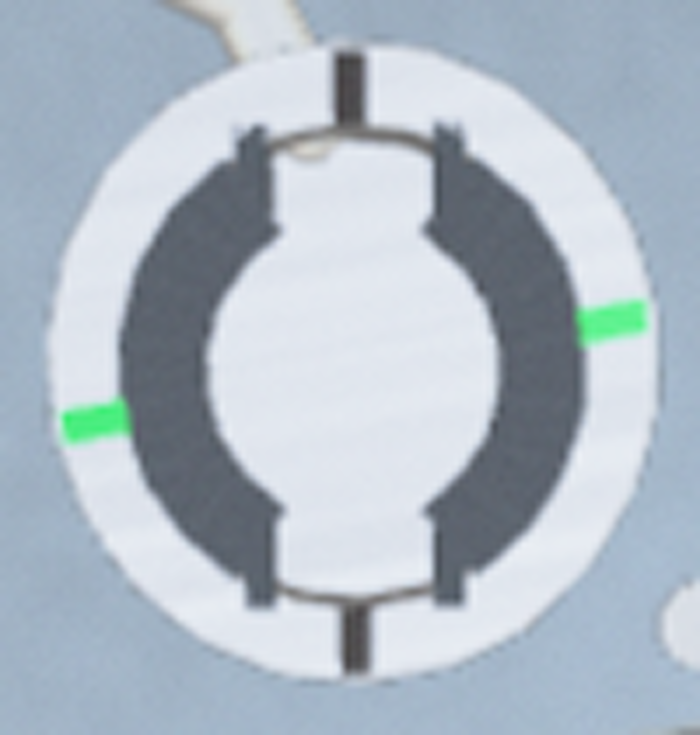

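View pics/w3d.png

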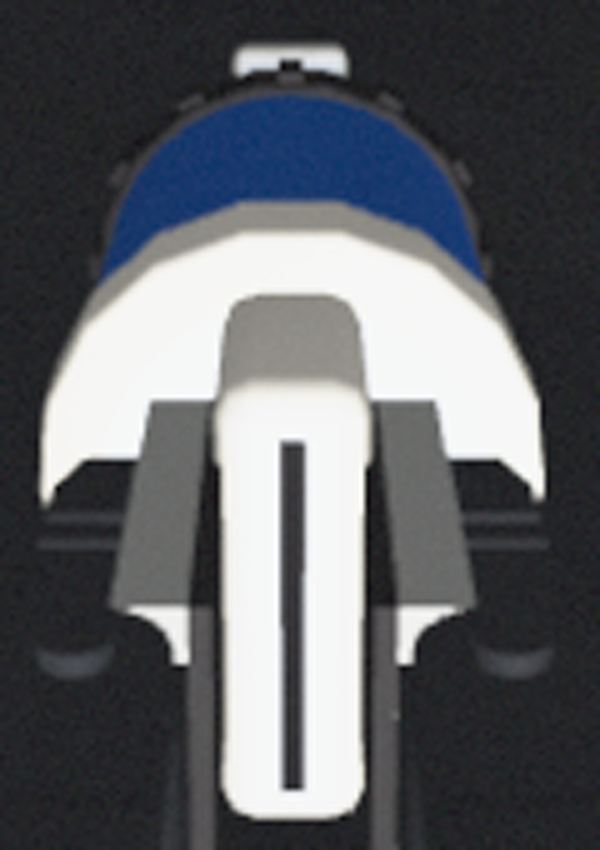

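Run:
```python
from h import *
c=Cam("w3.npz"); tcp=np.array([0.50089599,0.22483865,0.22100174])
f=lambda u,v,z=.044:c.at_z(260+u/7-.43,78+v/7-.43,z)
g1,g2,b1,b2=f(96,421),f(613,322),f(350,88),f(356,638)
ang=lambda d:np.degrees(np.arctan2(d[1],d[0]))
print("green mid",(g1+g2)/2,ang(g1-g2),np.hypot(*(g1-g2)[:2])); print("black mid",(b1+b2)/2,ang(b2-b1),np.hypot(*(b1-b2)[:2]))
l,r,t,b=f(48,365),f(657,365),f(352,43),f(352,681); print("rim",(l+r)/2,(t+b)/2,np.hypot(*(l-r)[:2]),np.hypot(*(t-b)[:2]))
zt=tcp[2]+.018; h=lambda u,v,z:c.at_z(255+u/5-.4,210+v/5-.4,z)
p,q=h(293,442,zt),h(291,790,zt); print("groove",(p+q)/2,ang(q-p),np.hypot(*(p-q)[:2]))
p,q=h(292,383,zt),h(291,820,zt); print("rib",(p+q)/2,ang(q-p),np.hypot(*(p-q)[:2]))
zb=tcp[2]-.084; p=h(291,45,zb+.006); print("lug outer end top", p, p-(tcp))
print("exp tool x dir",[-.1584,-.9874])
l,r=h(41,490,zb+.08),h(545,490,zb+.08); print("cap",(l+r)/2,np.hypot(*(l-r)[:2]))
```

```text
green mid [0.49127467 0.14978271 0.044     ] 1.3516141361130956 0.06262659692459878
black mid [0.4912637  0.14969085 0.044     ] 81.49964527957297 0.06256546062077203
rim [0.49123057 0.14901037 0.044     ] [0.49142322 0.14986705 0.044     ] 0.07248506975461139 0.07257896064095669
groove [0.50047708 0.22571933 0.23900174] 80.6846370714202 0.02982551460047572
rib [0.5003595  0.22474148 0.23900174] 80.8563485676811 0.03728472669758092
lug outer end top [0.49706386 0.202406   0.14300174] [-0.00383213 -0.02243265 -0.078     ]
exp tool x dir [-0.1584, -0.9874]
cap [0.5004148  0.22563203 0.21700174] 0.044259569401793826
```

The wrist view is self-consistent: mark spans are 62.6 mm, the rim measures 72.5 mm and the lug end is where expected. It gives the socket at (0.4913, 0.1497) with the notch at 81.4°. I'll insert with a guarded descent.

Run:
```python
from h import *
from workcell import ctrl,telemetry
q=down(261.4); X=(.4916,.1496)
def st(m=""):
    s=telemetry.state(); print(m,round(s["time"],2),s["tcp_pos"].round(4),s["contact_force"].round(2),s["ft_torque"].round(2),round(s["grip_width"],4))
ctrl.movel((*X,.18),q,max_speed=.15); ctrl.movel((*X,.136),max_speed=.1); ctrl.dwell(.2); st("above")
print(ctrl.movel((*X,.1165),max_speed=.03,guard=7)); st("down")
shot("side","s4"); shot("wrist","w4")
s=Cam("s4.npz"); crop(s.p,"pics/s4c.png",270,200,100,110,7)
```

```text
above 12.66 [0.492  0.1497 0.1367] [ 0.52  0.5  -1.43] [0.05 0.   0.03] 0.0103
False
down 13.46 [0.4917 0.1496 0.1166] [ 0.18 -0.57 -1.96] [ 0.01 -0.02  0.01] 0.0105
```

View pics/s4c.png

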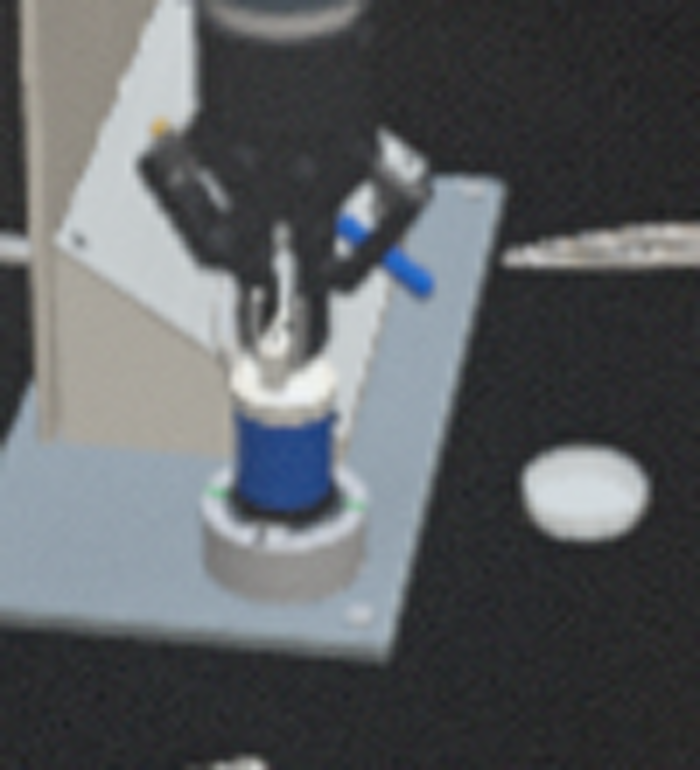

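The foot dropped into the socket without contact. I'll seat it the last 1.5 mm, then twist in steps while watching the moment.

Run:
```python
from h import *
from workcell import ctrl,telemetry
X=(.4916,.1496)
def st(m=""):
    s=telemetry.state(); R=Ro.from_quat(s["orientation"]).as_matrix(); print(m,round(s["time"],2),s["tcp_pos"].round(4),s["contact_force"].round(2),s["ft_torque"].round(2),round(s["grip_width"],4),"phi",np.degrees(np.arctan2(R[1,0],R[0,0]))%360)
    return s
print(ctrl.movel((*X,.113),max_speed=.02,guard=4)); s=st("seat")
z=s["tcp_pos"][2]+.0002; 
for a in (250,235,220,205,195,188,184,182):
    ctrl.movel((*X,z),down(a),max_speed=.05); s=st(a)
    if abs(s["ft_torque"][2])>.8 or np.linalg.norm(s["contact_force"])>20: print("stop");break
```

```text
True
seat 13.77 [0.4924 0.1497 0.1151] [-0.01 -0.88  5.06] [-0.02  0.09 -0.01] 0.0106 phi 261.4010667394446
250 14.12 [0.4916 0.1496 0.1152] [-0.31  0.05 -0.82] [-0.01  0.01  0.02] 0.0106 phi 250.20341907809728
235 14.53 [0.4916 0.1496 0.1152] [-0.36  0.14 -1.4 ] [-0.    0.01 -0.02] 0.0106 phi 235.30350965329717
220 14.93 [0.4916 0.1496 0.1152] [ 0.57  0.81 -0.82] [-0.03 -0.01  0.01] 0.0106 phi 220.33130463649434
205 15.34 [0.4916 0.1496 0.1153] [-0.02  0.27 -1.44] [0.01 0.04 0.02] 0.0105 phi 205.33954568874663
195 15.67 [0.4916 0.1496 0.1153] [-0.56 -0.18 -1.38] [0.03 0.01 0.02] 0.0104 phi 195.35826810315353
188 15.94 [0.4916 0.1496 0.1153] [ 0.31 -0.77 -1.32] [-0.02  0.01  0.01] 0.0107 phi 188.35361176795152
184 16.19 [0.4916 0.1496 0.1153] [-0.14  0.41 -2.6 ] [ 0.02 -0.01  0.01] 0.0105 phi 184.27942922707825
182 16.44 [0.4916 0.1496 0.1153] [ 0.56  0.   -1.43] [ 0.03  0.01 -0.03] 0.0103 phi 182.1726661477731
```

Free rotation so far. I'll continue until it meets the stop.

Run:
```python
from h import *
from workcell import ctrl,telemetry
X=(.4916,.1496)
def st(m=""):
    s=telemetry.state(); R=Ro.from_quat(s["orientation"]).as_matrix(); print(m,round(s["time"],2),s["tcp_pos"].round(4),s["contact_force"].round(2),s["ft_torque"].round(2),round(s["grip_width"],4),"phi",np.degrees(np.arctan2(R[1,0],R[0,0]))%360)
    return s
for a in (181,180,179,178,177,176):
    ctrl.movel((*X,.1152),down(a),max_speed=.05); ctrl.dwell(.1); s=st(a)
    if abs(s["ft_torque"][2])>.25: print("stop");break
shot("wrist","w5")
```

```text
181 16.79 [0.4917 0.1497 0.1153] [0.19 1.64 0.12] [0.38 0.   0.03] 0.0106 phi 181.05203994488
180 17.14 [0.4917 0.1497 0.1152] [ 0.62  1.99 -0.92] [ 0.56 -0.09  0.26] 0.0109 phi 180.03208037363095
stop
```

View pics/w5.png

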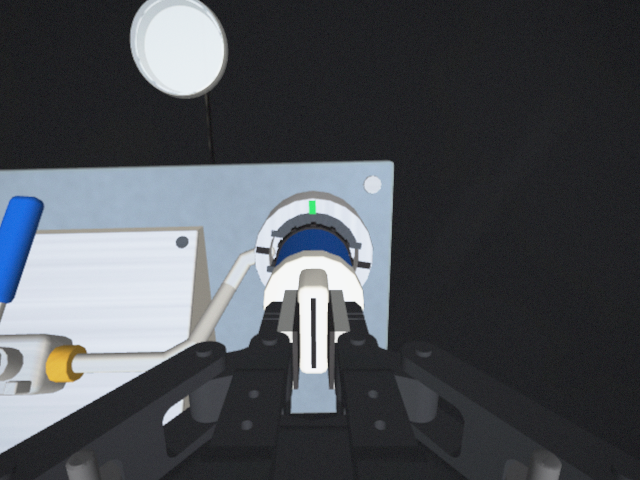

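The rib lines up with the green mark at (312,207), and the moment shows the stop near 180–181°. I'll press a touch further to confirm, seat it, release and back off upward.

Run:
```python
from h import *
from workcell import ctrl,telemetry
X=(.4916,.1496)
def st(m=""):
    s=telemetry.state(); R=Ro.from_quat(s["orientation"]).as_matrix(); print(m,round(s["time"],2),s["tcp_pos"].round(4),s["contact_force"].round(2),s["ft_torque"].round(2),round(s["grip_width"],4),"phi",np.degrees(np.arctan2(R[1,0],R[0,0]))%360)
    return s
ctrl.movel((*X,.1152),down(178.8),max_speed=.05); ctrl.dwell(.1); st("179")
print(ctrl.movel((*X,.113),max_speed=.02,guard=4)); st("seat")
ctrl.set_gripper(.04); st("rel")
ctrl.movel((*X,.17),max_speed=.15); ctrl.movel((.43,.149,.24),max_speed=.25); st()
shot("wrist","w6"); shot("side","s6")
c=Cam("s6.npz"); crop(c.p,"pics/s6c.png",265,190,90,110,7)
```

```text
179 17.54 [0.4916 0.1497 0.1152] [ 1.02  2.31 -0.28] [ 0.7  -0.18  0.59] 0.0103 phi 178.83873329148966
True
seat 17.75 [0.4919 0.1499 0.115 ] [-1.8   0.32  5.56] [-0.01  0.42  0.54] 0.0107 phi 178.87508454537127
rel 18.14 [0.4919 0.1502 0.1144] [-0.07  0.66  0.33] [-0.03 -0.   -0.04] 0.0401 phi 178.86485557590453
 19.18 [0.4299 0.149  0.2393] [ 0.54 -0.35 -0.09] [-0.04  0.   -0.03] 0.0399 phi 178.88914122465275
```

View pics/w6.png

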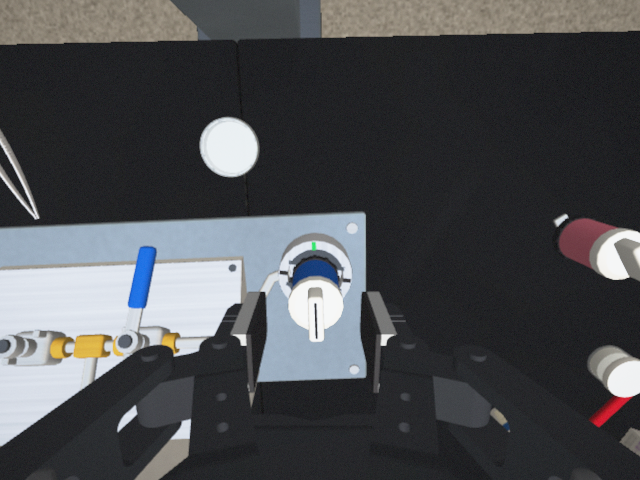

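View pics/s6c.png

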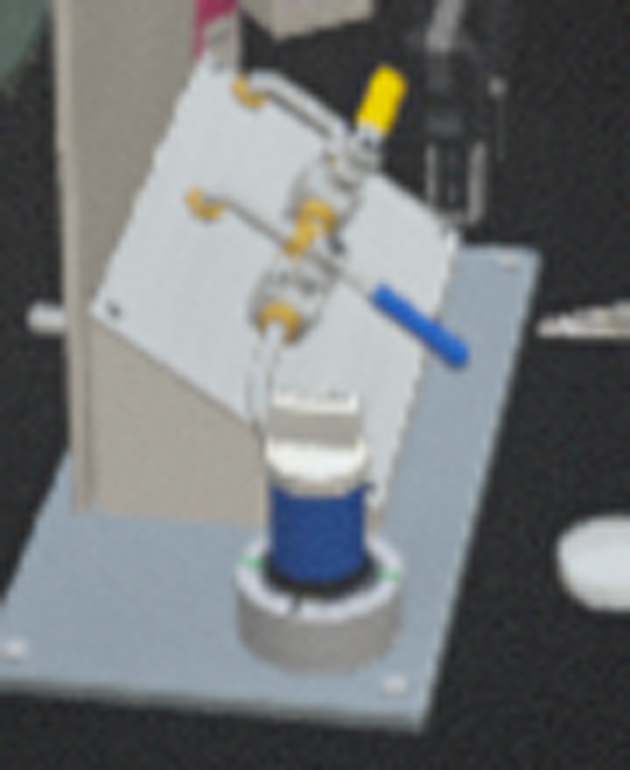

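The cartridge is home: upright, ring on the rim, rib along the green marks. Next I measure the levers from wrist depth.

```bash
python3 - <<'E'
from h import *
yaw=np.radians(1.35); M=np.array([[np.cos(yaw),-np.sin(yaw),0],[np.sin(yaw),np.cos(yaw),0],[0,0,1]])
t=np.radians(35); L=np.stack([[np.cos(t),0,np.sin(t)],[0,1,0],[-np.sin(t),0,np.cos(t)]],1) # cols: upslope, y, normal
A=M@L; print(A.round(4))
for tag in ("w6","scene0"):
    c=Cam(tag+".npz"); P=c.cloud(); hsv=cv2.cvtColor(c.p,cv2.COLOR_BGR2HSV); H,S,V=cv2.split(hsv)
    box=(P[...,0]>.4)&(P[...,0]<.6)&(P[...,1]<.08)&(P[...,1]>-.25)&(P[...,2]>.05)&(P[...,2]<.2)
    pm=box&(S<30)&(V>180)
    for n,m in (("blue",(H>105)&(H<125)&(S>120)&box),("yellow",(H>22)&(H<32)&(S>150)&box)):
        m=cv2.erode(m.astype(np.uint8),np.ones((2,2)))>0
        Q=P[m]@A   # coords along upslope,y',normal
        if len(Q)<10: print(tag,n,len(Q)); continue
        top=Q[Q[:,2]>np.percentile(Q[:,2],50)]
        print(tag,n,len(Q),"min",np.percentile(Q,2,axis=0).round(4),"max",np.percentile(Q,98,axis=0).round(4),"med",np.median(top,0).round(4))
    Q=P[pm]@A; h,e=np.histogram(Q[:,2],bins=np.arange(-.3,.0,.003)); i=h.argmax(); print("panel n",e[i-1:i+3],h[i-1:i+2])
E
python3 - <<'E'
import sys; sys.path.insert(0,'.')
import os; os.chdir('.')
from h import *
crop(Cam("w6.npz").p,"pics/w6c.png",0,230,200,150,4)
E
```

```text
[[ 0.8189 -0.0236 -0.5734]
 [ 0.0193  0.9997 -0.0135]
 [ 0.5736  0.      0.8192]]
w6 blue 960 min [ 0.4114 -0.0172 -0.2032] max [ 0.4614 -0.003  -0.198 ] med [ 0.4372 -0.0108 -0.199 ]
w6 yellow 13 min [ 0.4906 -0.0423 -0.2296] max [ 0.4929  0.01   -0.2263] med [ 0.4919  0.0079 -0.2273]
panel n [-0.255 -0.252 -0.249 -0.246] [1851 9576   13]
scene0 blue 59 min [ 0.4101 -0.0186 -0.2048] max [ 0.4571 -0.0094 -0.1937] med [ 0.4345 -0.0143 -0.1965]
scene0 yellow 0
panel n [-0.252 -0.249 -0.246 -0.243] [ 865 1101  535]
```

View pics/w6c.png

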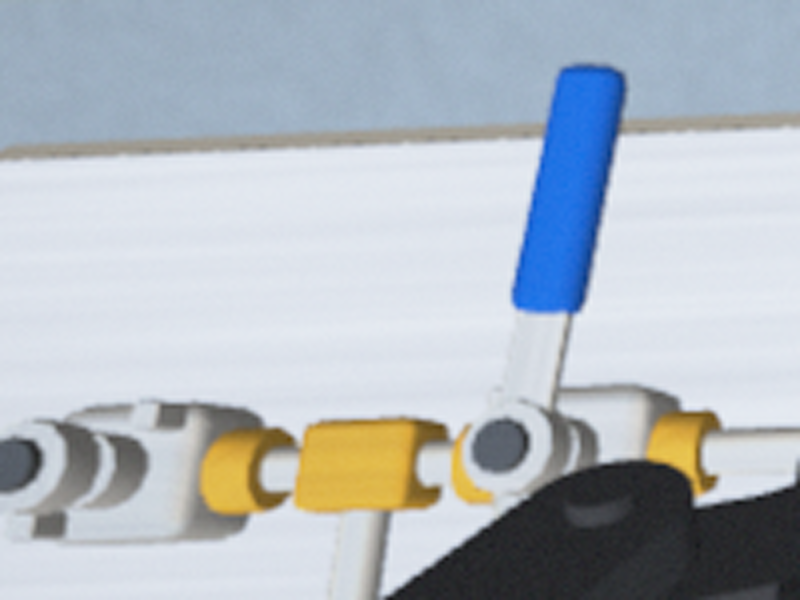

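The grip spans u=0.409–0.465, so the stem is at 0.492. Its mid plane sits 47 mm above the panel, which matches the given sizes. I'll check IK for both levers through their full sweeps, and check the yellow prediction in the scene image, before moving.

```bash
cat >> h.py <<'E'
_y=np.radians(1.35); _M=np.array([[np.cos(_y),-np.sin(_y),0],[np.sin(_y),np.cos(_y),0],[0,0,1]])
_t=np.radians(35); A=_M@np.stack([[np.cos(_t),0,np.sin(_t)],[0,1,0],[-np.sin(_t),0,np.cos(_t)]],1)
STEM={"blue":np.array([.492,-.0105,-.2037]),"yellow":np.array([.492,-.1105,-.2037])}
def lev(col,deg,r,n):   # TCP pose with tool along -normal, tool x along lever outward; n = height over lever mid plane
    a=np.radians(deg); s=1 if col=="blue" else -1
    d=np.array([-np.cos(a),s*np.sin(a),0]); z=np.array([0,0,-1.]); y=np.cross(z,d)
    return A@(STEM[col]+r*d+[0,0,n]), Ro.from_matrix(A@np.stack([d,y,z],1)).as_quat()
def st(m=""):
    from workcell import telemetry
    s=telemetry.state(); print(m,round(s["time"],2),s["tcp_pos"].round(4),"F",s["contact_force"].round(1),"T",s["ft_torque"].round(2),round(s["grip_width"],4)); return s
E
python3 - <<'E'
from h import *
from workcell import ctrl
for col in STEM:
    for a in (-4,0,45,90,95):
        for n in (-.013,.08):
            p,q=lev(col,a,.062,n); j=ctrl.solve_ik(p,q); print(col,a,n,p.round(3),None if j is None else j.round(2))
c=Cam("scene0.npz"); im=cv2.resize(c.p[190:310,260:420],None,fx=5,fy=5,interpolation=cv2.INTER_CUBIC)
for col,a in (("blue",0),("yellow",90)):
    for r in (0,.027,.083):
        x=c.proj(lev(col,a,r,.005)[0]); cv2.circle(im,tuple(int(k) for k in ((x-[260,190]+.5)*5)),4,(0,0,255),-1)
cv2.imwrite("pics/ov.png",im)
E
```

```text
blue -4 -0.013 [ 0.477 -0.004  0.069] [-0.3  -0.01 -1.   -0.01  0.18 -0.34]
blue -4 0.08 [ 0.424 -0.005  0.145] [-0.37 -0.26 -0.92  0.34  0.22 -0.4 ]
blue 0 -0.013 [0.477 0.001 0.069] [-0.29 -0.01 -1.   -0.01  0.18 -0.26]
blue 0 0.08 [ 0.423 -0.001  0.145] [-0.35 -0.26 -0.92  0.33  0.21 -0.31]
blue 45 -0.013 [0.49  0.045 0.08 ] [-0.13 -0.   -0.95  0.01  0.09  0.66]
blue 45 0.08 [0.437 0.044 0.156] [-0.17 -0.24 -0.88  0.33  0.11  0.63]
blue 90 -0.013 [0.526 0.064 0.105] [-0.07  0.02 -0.84  0.1   0.05  1.5 ]
blue 90 0.08 [0.473 0.063 0.181] [-0.08 -0.19 -0.77  0.38  0.06  1.48]
blue 95 -0.013 [0.53  0.064 0.108] [-0.07  0.02 -0.83  0.11  0.05  1.58]
blue 95 0.08 [0.477 0.063 0.184] [-0.08 -0.18 -0.76  0.38  0.06  1.57]
yellow -4 -0.013 [ 0.479 -0.095  0.069] [-0.57  0.03 -0.95  0.07  0.33 -0.43]
yellow -4 0.08 [ 0.426 -0.096  0.145] [-0.68 -0.2  -0.87  0.41  0.38 -0.54]
yellow 0 -0.013 [ 0.479 -0.099  0.069] [-0.58  0.03 -0.95  0.07  0.33 -0.51]
yellow 0 0.08 [ 0.426 -0.1    0.145] [-0.69 -0.2  -0.87  0.42  0.39 -0.62]
yellow 45 -0.013 [ 0.495 -0.143  0.08 ] [-0.66  0.06 -0.87  0.15  0.37 -1.37]
yellow 45 0.08 [ 0.442 -0.144  0.156] [-0.77 -0.14 -0.79  0.46  0.42 -1.48]
yellow 90 -0.013 [ 0.531 -0.16   0.105] [-0.64  0.08 -0.75  0.23  0.36 -2.14]
yellow 90 0.08 [ 0.478 -0.161  0.181] [-0.73 -0.09 -0.68  0.51  0.4  -2.23]
yellow 95 -0.013 [ 0.536 -0.16   0.108] [-0.63  0.09 -0.74  0.24  0.36 -2.22]
yellow 95 0.08 [ 0.482 -0.161  0.184] [-0.72 -0.09 -0.67  0.51  0.4  -2.31]
```

View pics/ov.png

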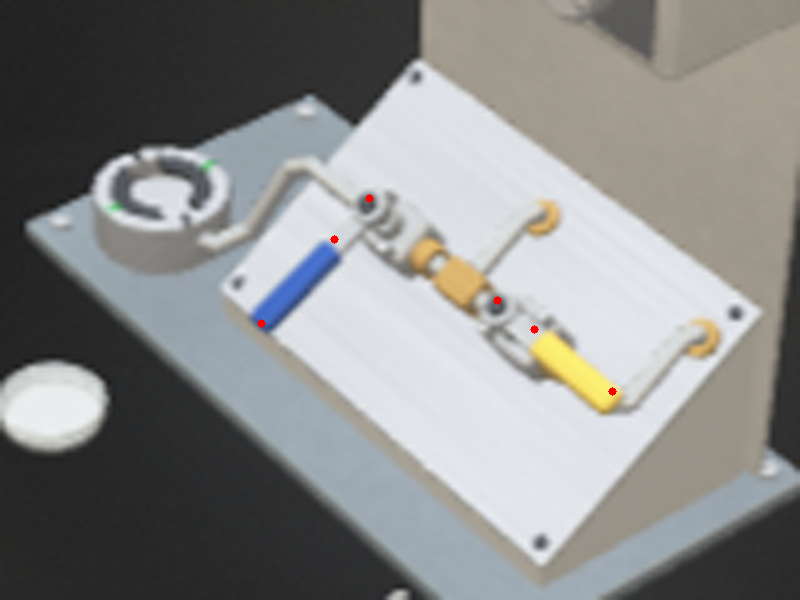

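The predictions land on both levers within about 1–2 px (stems at (369,198) and (497,300) in the crop), and the whole sweep is reachable. Now the blue lever: straddle it and look before moving.

Run:
```python
from h import *
from workcell import ctrl
p,q=lev("blue",0,.062,.08)
ctrl.move_to((.40,.05,.24),q); ctrl.set_gripper(.036,30); ctrl.movel(p,q,max_speed=.2)
p,q=lev("blue",0,.062,.02); ctrl.movel(p,q,max_speed=.15); st()
shot("wrist","w7")
```

```text
21.45 [0.4578 0.0008 0.0968] F [-0.1 -0.7  0.1] T [-0.    0.53  0.01] 0.0364
```

View pics/w7.png

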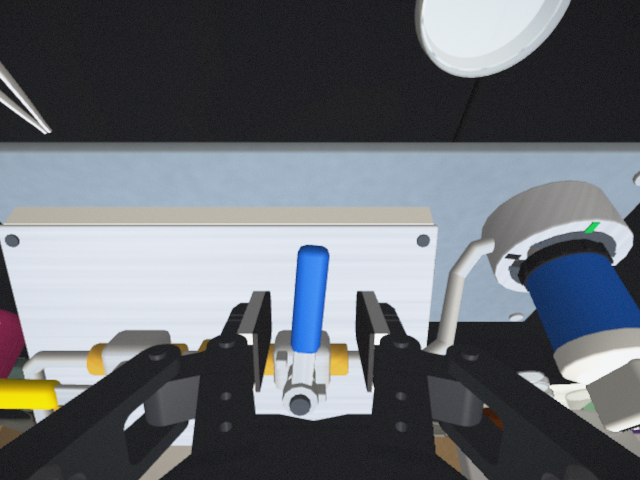

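The jaws straddle the blue grip, but the lever looks slightly skewed (stem (300,403), end (313,248)). I'll check it numerically.

Run:
```python
from h import *
for tag in ("w6","w7"):
    c=Cam(tag+".npz"); P=c.cloud(); Q=P@A; H,S,V=cv2.split(cv2.cvtColor(c.p,cv2.COLOR_BGR2HSV))
    m=(H>105)&(H<125)&(S>120)&(abs(Q[...,2]+.199)<.003)&(abs(Q[...,1])<.06)
    q=Q[m]
    for lo in np.arange(.40,.47,.01):
        k=q[(q[:,0]>lo)&(q[:,0]<lo+.01)]
        if len(k)>5: print(tag,round(lo+.005,3),k[:,1].min().round(4),k[:,1].max().round(4),((k[:,1].min()+k[:,1].max())/2).round(4),k[:,2].mean().round(4))
c=Cam("w7.npz"); P=c.cloud()@A
for u,v in [(300,404),(290,404),(308,404),(300,395),(305,370),(60,225),(380,225),(421,240),(12,240)]: print(u,v,P[v,u].round(4))
```

```text
w6 0.405 -0.0144 -0.0046 -0.0095 -0.2
w6 0.415 -0.0166 -0.0025 -0.0095 -0.1995
w6 0.425 -0.0179 -0.0025 -0.0102 -0.1996
w6 0.435 -0.0185 -0.0038 -0.0111 -0.1997
w6 0.445 -0.0195 -0.0042 -0.0119 -0.1996
w6 0.455 -0.02 -0.0052 -0.0126 -0.1996
w6 0.465 -0.0192 -0.0065 -0.0129 -0.2001
w7 0.405 -0.0163 -0.0034 -0.0099 -0.2003
w7 0.415 -0.0173 -0.0029 -0.0101 -0.1994
w7 0.425 -0.0184 -0.0037 -0.011 -0.1993
w7 0.435 -0.019 -0.0046 -0.0118 -0.1993
w7 0.445 -0.0201 -0.0054 -0.0127 -0.1993
w7 0.455 -0.0207 -0.0058 -0.0133 -0.1994
w7 0.465 -0.0197 -0.0083 -0.014 -0.1998
300 404 [ 0.4876 -0.0162 -0.1949]
290 404 [ 0.4884 -0.0213 -0.1957]
308 404 [ 0.4875 -0.0122 -0.1948]
300 395 [ 0.4845 -0.0163 -0.1977]
305 370 [ 0.4719 -0.0138 -0.2006]
60 225 [ 0.4093 -0.1601 -0.2529]
380 225 [ 0.4087  0.0298 -0.2517]
421 240 [ 0.417   0.054  -0.2488]
12 240 [ 0.4174 -0.187  -0.2485]
```

The lever starts about 4.4° off its shut stop, and the stem is at (0.490, -0.016). I'll update the model and sweep.

```bash
sed -i 's/"blue":np.array(\[.492,-.0105,-.2037\])/"blue":np.array([.490,-.0160,-.2040])/; s/"yellow":np.array(\[.492,-.1105,-.2037\])/"yellow":np.array([.490,-.1160,-.2040])/' h.py
python3 - <<'E'
from h import *
from workcell import ctrl
r=.060
ctrl.movel(*lev("blue",4.4,r,.02),max_speed=.1)
print(ctrl.movel(*lev("blue",4.4,r,-.014),max_speed=.06,guard=8)); st("in")
ctrl.set_gripper(.019,30); st("closed")
for a in (18,32,46,60,74,84):
    g=ctrl.movel(*lev("blue",a,r,-.014),max_speed=.08,guard=20); s=st(a)
    if g: print("guard"); break
shot("wrist","w8")
E
```

```text
False
in 22.47 [ 4.774e-01 -1.000e-04  6.810e-02] F [0.3 0.1 0.3] T [-0.03  0.52  0.03] 0.036
closed 22.77 [ 4.776e-01 -2.000e-04  6.850e-02] F [-0.2 -0.4 -0.3] T [-0.01  0.55  0.03] 0.0191
18 23.16 [0.4794 0.014  0.0698] F [-0.3 -0.1 -0.6] T [-0.04  0.48 -0.05] 0.0191
32 23.55 [0.4841 0.0273 0.0732] F [-0.5 -0.  -0.3] T [-0.07  0.55 -0.03] 0.0191
46 23.94 [0.4914 0.0387 0.0785] F [ 0.5  0.3 -0.1] T [-0.02  0.46 -0.  ] 0.019
60 24.33 [0.5008 0.0476 0.0851] F [-0.5  0.7  0.4] T [-0.02  0.49 -0.01] 0.0191
74 24.73 [0.5116 0.0536 0.0928] F [ 0.   0.1 -0.1] T [ 0.02  0.48 -0.04] 0.019
84 25.05 [0.5199 0.0558 0.0987] F [-0.2 -0.4 -0.1] T [-0.01  0.53  0.02] 0.019
```

View pics/w8.png

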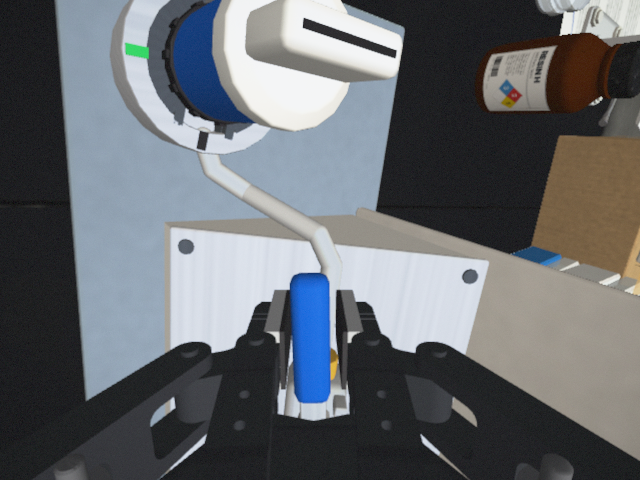

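The lever is following in the jaws. I'll continue in small steps to the hard stop.

Run:
```python
from h import *
from workcell import ctrl
r=.060
for a in (88,90,91,92,93,94,95,96,97):
    g=ctrl.movel(*lev("blue",a,r,-.014),max_speed=.04,guard=14); ctrl.dwell(.1); s=st(a)
    if g or np.linalg.norm(s["contact_force"])>7: print("stop",g); break
shot("wrist","w9")
```

```text
88 25.46 [0.5233 0.0563 0.1012] F [-0.7  0.   0.5] T [0.02 0.63 0.03] 0.0188
90 25.81 [0.5251 0.0564 0.1023] F [-1.6 -0.1 -0.3] T [-0.03  0.86  0.01] 0.0189
91 26.16 [0.5261 0.0564 0.1031] F [-2.  -0.1 -1.4] T [-0.05  0.81 -0.  ] 0.0191
92 26.51 [0.527  0.0564 0.1037] F [-1.7 -0.3 -0.8] T [-0.01  0.79  0.04] 0.0193
93 26.86 [0.5271 0.0563 0.1037] F [-5.2 -1.9 -1.8] T [-0.3   1.54 -0.1 ] 0.0191
94 27.21 [0.5272 0.0562 0.1036] F [-7.5 -2.7 -2.1] T [-0.36  2.08 -0.05] 0.0186
stop False
```

View pics/w9.png

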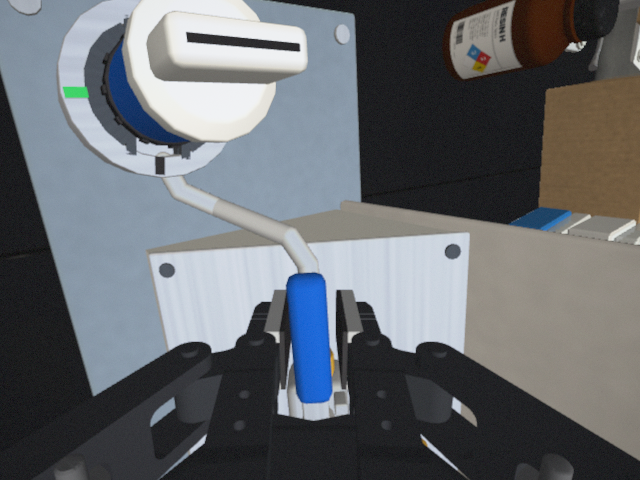

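The force rises and the TCP no longer advances, so this is the hard stop. I'll release, back off along the stem axis and verify the angle.

```bash
cat >> h.py <<'E'
def gripangle(tag,col,n0=-.199):
    c=Cam(tag+".npz"); Q=c.cloud()@A; H,S,V=cv2.split(cv2.cvtColor(c.p,cv2.COLOR_BGR2HSV))
    m=((H>105)&(H<125)&(S>120)) if col=="blue" else ((H>25)&(H<33)&(S>150))
    m&=(abs(Q[...,2]-n0)<.004)&(Q[...,0]>.38)&(Q[...,0]<.6)&(Q[...,1]>-.23)&(Q[...,1]<.1)
    n,l,stt,_=cv2.connectedComponentsWithStats(m.astype(np.uint8)); i=1+stt[1:,4].argmax(); q=Q[l==i]
    (cx,cy),(w,h),_=cv2.minAreaRect(q[:,:2].astype(np.float32)*1000); ce=q[:,:2].mean(0)
    box=cv2.boxPoints(cv2.minAreaRect(q[:,:2].astype(np.float32)*1000)); e=box[1]-box[0]; f=box[2]-box[1]; d=e if np.hypot(*e)>np.hypot(*f) else f
    print(tag,col,len(q),"centre mm",round(cx,1),round(cy,1),"size",round(w,1),round(h,1),"dir u,y",(d/np.hypot(*d)).round(3),"ang from slope",np.degrees(np.arctan2(d[1],-d[0])).round(1),"n",np.median(q[:,2]).round(4))
E
python3 - <<'E'
from h import *
from workcell import ctrl
r=.060
ctrl.movel(*lev("blue",92,r,-.014),max_speed=.1)
ctrl.set_gripper(.036); ctrl.movel(*lev("blue",92,r,.05),max_speed=.15); ctrl.movel(*lev("blue",92,r,.10),max_speed=.25); st()
shot("wrist","w10"); gripangle("w7","blue"); gripangle("w10","blue")
E
```

```text
28.74 [0.462  0.0548 0.1971] F [ 0.9  1.9 -1.3] T [-0.09  0.55 -0.02] 0.0358
w7 blue 3103 centre mm 433.9 -11.8 size 14.6 54.7 dir u,y [ 0.997 -0.077] ang from slope -175.6 n -0.1993
w10 blue 1538 centre mm 489.8 39.1 size 14.2 54.2 dir u,y [ 0. -1.] ang from slope -90.0 n -0.1993
```

View pics/w10.png

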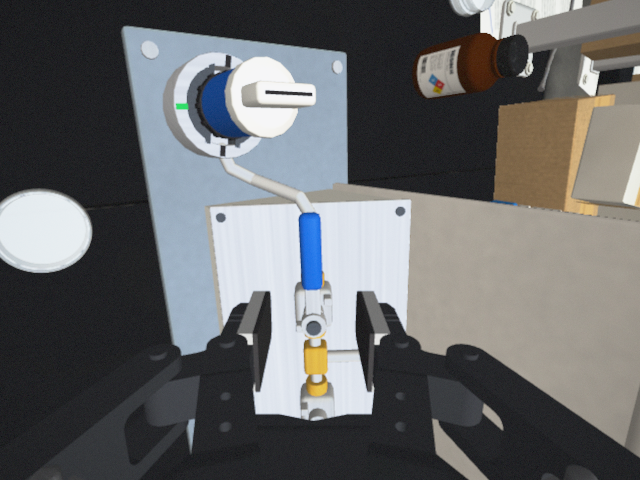

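Blue measures exactly 90.0°, fully open and along the tube, and the cartridge is undisturbed. Now over to the yellow lever, measuring it before straddling.

Run:
```python
from h import *
from workcell import ctrl
p,q=lev("yellow",60,.06,.12); print(ctrl.solve_ik(p,q))
ctrl.move_to(p,q); ctrl.movel(*lev("yellow",90,.06,.08),max_speed=.2); st()
shot("wrist","w11"); gripangle("w11","yellow"); gripangle("w11","yellow",-.197)
```

```text
[-0.83375118 -0.18627797 -0.70839604  0.61897182  0.4485657  -1.80503111]
 32.24 [ 0.4763 -0.1645  0.1793] F [-0.8 -0.6 -0.2] T [ 0.01  0.51 -0.02] 0.0358
w11 yellow 1606 centre mm 489.0 -172.1 size 53.3 12.6 dir u,y [0.008 1.   ] ang from slope 90.5 n -0.1992
w11 yellow 1519 centre mm 488.9 -172.1 size 53.3 12.4 dir u,y [0.021 1.   ] ang from slope 91.2 n -0.1991
```

View pics/w11.png

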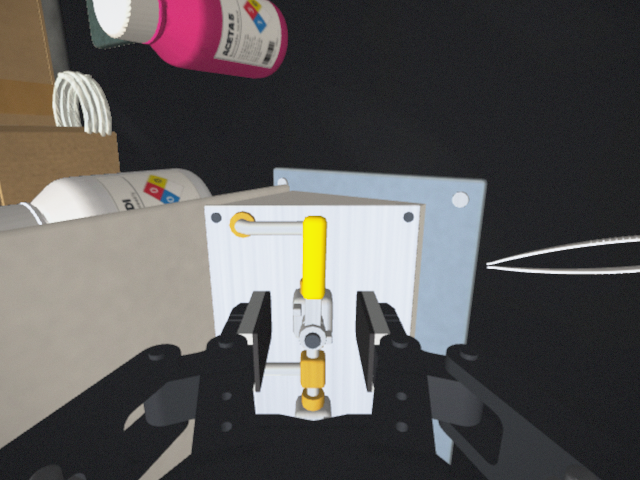

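The yellow grip sits at 90–91° (open), with its centre where predicted. I'll straddle it and sweep to shut.

```bash
sed -i 's/-.1160,-.2040/-.1167,-.2040/' h.py
python3 - <<'E'
from h import *
from workcell import ctrl
r=.058
g=ctrl.movel(*lev("yellow",90,r,.02),max_speed=.15)
g=ctrl.movel(*lev("yellow",90,r,-.013),max_speed=.06,guard=8); st(f"in {g}")
if not g:
    ctrl.set_gripper(.019,30); st("closed")
    for a in (76,62,48,34,20,8,4):
        g=ctrl.movel(*lev("yellow",a,r,-.013),max_speed=.08,guard=20); s=st(a)
        if g: print("guard"); break
    else:
        for a in (2,0,-1,-2,-3,-4,-5,-6,-7):
            g=ctrl.movel(*lev("yellow",a,r,-.013),max_speed=.04,guard=14); ctrl.dwell(.1); s=st(a)
            if g or np.linalg.norm(s["contact_force"])>7: print("stop",g); break
shot("wrist","w12")
E
```

```text
in False 33.54 [ 0.5298 -0.1622  0.1033] F [-0.   0.3  0.4] T [-0.03  0.51  0.01] 0.036
closed 33.85 [ 0.5298 -0.1623  0.1036] F [-0.3  0.1 -0.4] T [-0.01  0.52  0.01] 0.0188
76 34.24 [ 0.5183 -0.1609  0.0954] F [-0.4 -0.7  0.8] T [-0.01  0.5  -0.01] 0.019
62 34.63 [ 0.5076 -0.1561  0.0879] F [-1.   0.4 -0.3] T [-0.01  0.48 -0.04] 0.0193
48 35.02 [ 0.498  -0.1482  0.0813] F [ 0.6 -0.4 -0. ] T [-0.07  0.46 -0.04] 0.0192
34 35.42 [ 0.4902 -0.1378  0.076 ] F [-0.2 -1.   0. ] T [-0.03  0.52  0.05] 0.0188
20 35.81 [ 0.4846 -0.1254  0.0722] F [-0.6 -0.1  0.3] T [-0.    0.51  0.02] 0.0193
8 36.17 [ 0.4818 -0.1136  0.0705] F [ 0.6  0.1 -0.3] T [-0.    0.47 -0.02] 0.0192
4 36.42 [ 0.4813 -0.1097  0.0702] F [-0.3 -0.6  0.1] T [-0.09  0.48 -0.03] 0.0186
2 36.77 [ 0.4812 -0.1077  0.0701] F [ 0.9 -2.8 -0. ] T [-0.25  0.45 -0.12] 0.019
0 37.12 [ 0.481  -0.1054  0.07  ] F [-0.8 -1.8  0.7] T [-0.18  0.45 -0.11] 0.0187
-1 37.47 [ 0.481  -0.1044  0.07  ] F [ 0.7 -0.9  0.9] T [-0.25  0.42 -0.1 ] 0.0188
-2 37.82 [ 0.481  -0.1037  0.0701] F [ 0.3 -4.1 -0.4] T [-0.71  0.41 -0.52] 0.019
-3 38.17 [ 0.4812 -0.1035  0.0702] F [-0.1 -8.  -1.4] T [-1.49  0.66 -0.89] 0.0188
stop False
```

View pics/w12.png

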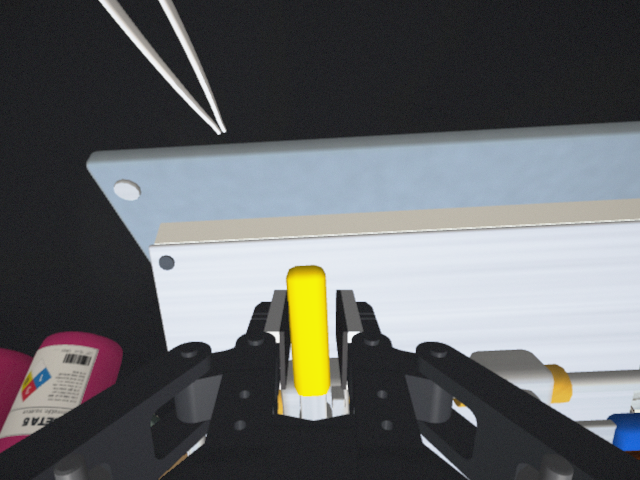

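The yellow lever is against its stop. I'll release, back off, and check everything.

Run:
```python
from h import *
from workcell import ctrl
r=.058
ctrl.movel(*lev("yellow",-1.5,r,-.013),max_speed=.1)
ctrl.set_gripper(.036); ctrl.movel(*lev("yellow",-1.5,r,.05),max_speed=.15); ctrl.movel(*lev("yellow",0,r,.10),max_speed=.25)
shot("wrist","w13"); gripangle("w13","yellow"); gripangle("w13","blue")
ctrl.move_to((.35,-.1,.33),lev("yellow",0,r,.1)[1]); st()
shot("side","s13"); shot("scene","c13")
crop(Cam("s13.npz").p,"pics/s13c.png",230,180,160,160,5); crop(Cam("c13.npz").p,"pics/c13c.png",210,150,230,200,3)
```

```text
w13 yellow 1431 centre mm 434.5 -116.5 size 13.5 52.6 dir u,y [ 1.    -0.007] ang from slope -179.6 n -0.1993
w13 blue 1376 centre mm 489.0 38.3 size 14.9 55.1 dir u,y [ 0.007 -1.   ] ang from slope -90.4 n -0.1992
 40.49 [ 0.3503 -0.1002  0.3283] F [-0.9 -0.7 -1.7] T [-0.03  0.48 -0.01] 0.0361
```

View pics/w13.png

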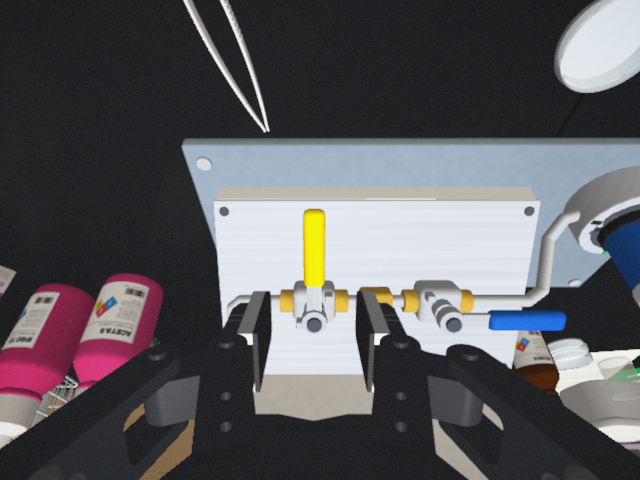

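View pics/s13c.png

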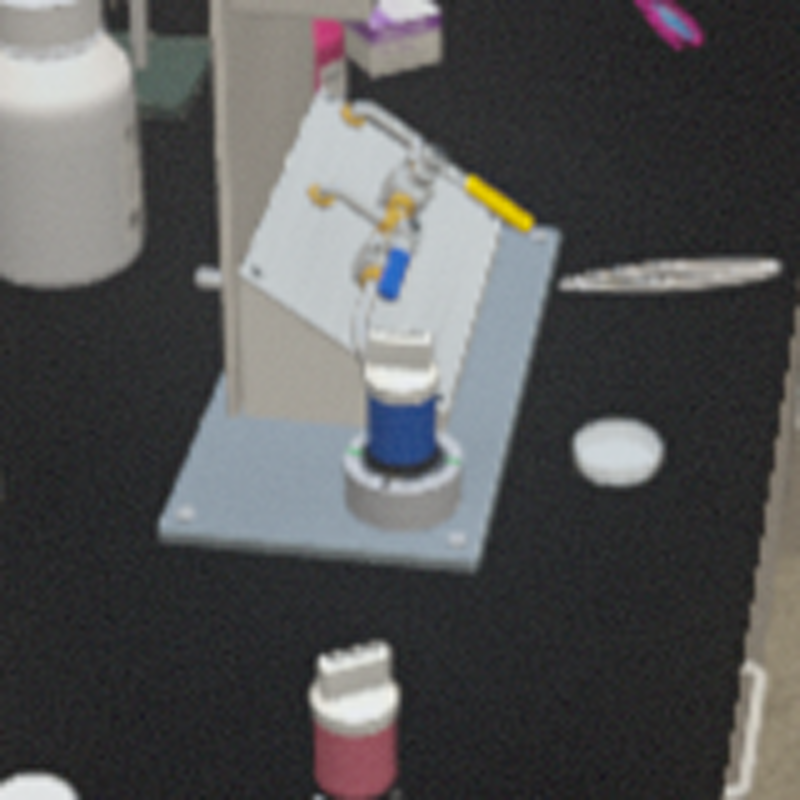

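View pics/c13c.png

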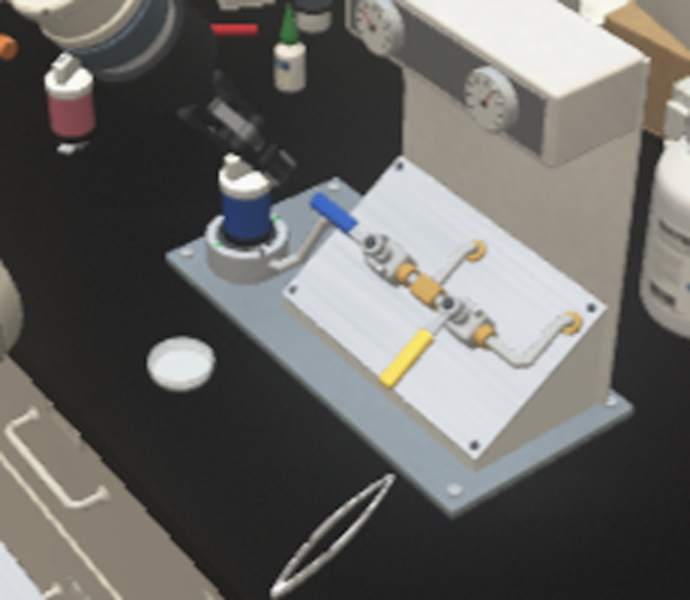

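Blue is along the tube, yellow points down the slope, and the cartridge is upright and home. The pink cartridge, dish and forceps look untouched. One last numeric check of the rib, then I hand in.

Run:
```python
from h import *
from workcell import ctrl
c=Cam("w10.npz"); a,b=c.at_z(265,93.5,.133),c.at_z(312,94.5,.133); d=b-a
print((a+b)/2,np.degrees(np.arctan2(d[1],d[0])))
c0=Cam("scene0.npz");c1=Cam("c13.npz")
for n,x,y,w,h in (("pink",215,160,35,45),("dish",255,258,30,25),("forceps",297,305,48,48)):
    print(n,np.abs(c0.p[y:y+h,x:x+w].astype(int)-c1.p[y:y+h,x:x+w]).mean().round(1))
ctrl.job_done(); st()
```

```text
[0.49205288 0.14930294 0.133     ] 2.1798421617223713
pink 12.9
dish 3.9
forceps 2.9
the job is handed in; nothing more can be done
the job is handed in; nothing more can be done
```

The fresh cartridge is on line and the job is handed in, at about 41 s of the 72 s allowed. I gripped it by its rib, lowered it into the socket with the lugs in the notches and twisted it clockwise to its stop. After releasing it, I turned the blue lever to its open stop, then the yellow lever to its shut stop.

**Last checks**
- **Cartridge:** it stands upright on the rim, centred within about 1 mm. I read the rib at 2.2° against a station heading of about 1.4°, which is within reading error. The twist met clear resistance at the stop, and the wrist moment reached about 0.6–0.7 N m when I pressed past it.
- **Blue lever:** I measured 90.0–90.4° from shut. At the stop the force rose to about 8 N and the lever no longer moved. It had started about 4° off its shut stop.
- **Yellow lever:** I measured within 0.4° of shut, and the force also rose to about 8 N at the stop.
- **Other things on the bench:** the petri dish and forceps match the first picture. The powder jar got no separate before/after check.
- **Check that disagreed:** the image comparison around the pink cartridge showed a difference (12.9, against 3–4 for the others). The arm reaches into that crop in the later picture, which probably explains it; the cartridge shows at the same pixel, about (233,182), and the robot never went near it.

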